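# Swap kettle for clay jebena on the hob

### The job

The kettle has boiled: lift it off the hob by its bail handle, keep it level, set it down gently in the middle of the trivet and let go. Then slide the clay jebena along the hob, without lifting or tipping it, until it stands in the middle of the round firebox lid where the kettle was; the old clay is brittle, so meet it slowly, push it slowly and lightly and never squeeze it. Do not let the kettle and the jebena touch, leave the cup and the sugar jar where they are, and let go of everything.

Things in the scene. Friction and masses are not known exactly. Their poses are not given: they have to be found in the camera images.
- kettle: Aluminium kettle, 0.4 to 0.8 kg, upright near the middle of the round firebox lid. Origin: centre of its underside; z up, x towards the spout. Foot 120 mm diameter, body 148 mm diameter and 100 mm high, lid knob to 128 mm, spout tip 125 mm out along +x, 115 mm high. A rigid bail handle, 140 mm wide, arches over it in the x-z plane.
- kettle_grip (a point): Middle of the wooden grip of the kettle's bail: a straight horizontal round bar along the kettle's x axis, 18 mm thick and 76 mm long, its axis 190 mm above the kettle's underside; free space of 50 mm below it down to the lid knob. Axes as the kettle's.
- jebena: Brittle dark brown clay coffee pot, 0.65 to 0.9 kg, upright on the cool plate. Origin: centre of its underside, z up. Foot 84 mm diameter; neck 29 to 34 mm diameter, 110 to 170 mm up, mouth 40 mm at 185 mm. Loop handle on its -x side, 75 to 165 mm up, 67 mm out from the axis; spout on +x, 70 to 127 mm up, 73 mm out. Never touch it with over 14 N or shove it faster than 0.15 m/s.
- jebena_belly (a point): Centre of the jebena's round belly, on its axis at the widest level: 43 mm above the foot, diameter 120 mm (106 mm at 18 mm up, 112 mm at 66 mm, 88 mm at 85 mm, 52 mm at 100 mm). It slides on the steel under about 3 to 7 N of slow level push and stays upright if pushed at or below this level; a push off its axis makes it turn or veer.
- lid_centre (a point): Centre of the round firebox lid, on the hob's top face, 8 mm above the brick counter. The lid is a 150 mm circle marked by a thin groove, flush in the middle of a flat steel plate, 200 mm along its x by 220 mm along its y; z up.
- hob: The steel plate with the firebox lid: fixed, 200 x 220 mm, origin in the middle of its underside. On one side along its y axis (+y or -y, it varies) a plain steel cool plate with the jebena abuts it, on the other a tiled landing with the trivet; all three are one size, their tops level, 8 mm above the counter. A tub and a cup rack, up to 150 mm high, stand fixed beyond the row, at x above 0.78 m.
- trivet_top (a point): Centre of the top face of the cast-iron trivet: a round disc 170 mm in diameter, fixed on the tiled landing, its flat top 16 mm above the landing (24 mm above the counter).
- cup: White coffee cup, 68 mm diameter, 52 mm high, on the counter between robot and hob. Origin at the centre of its underside. Leave alone.
- sugar_jar: Glass sugar jar with a metal cap, 72 mm diameter, 100 mm high, on the counter between robot and hob. Origin at the centre of its underside. Leave alone.
- trivet: The same trivet as a solid: origin between its feet, 16 mm below the top face's centre. The kettle must not come down on it faster than 0.25 m/s in the last 30 mm, be dropped on it, or press or strike it with more than 60 N (its weight included).
Things that resemble listed ones, but are neither listed nor needed, are in the scene too. Leave any orange or red look-alike of the kettle alone.

How it is judged:
On the way, in this order (a step that is already met when the one before it is completed fails the run):
1. the kettle is lifted clear of the hob by at least 15 mm (z of kettle in the frame of lid_centre above 0.015 m), for 0.1 s.
2. the kettle stands upright and let go on the trivet, its foot wholly on the trivet's disc (horizontal distance between kettle and trivet_top below 0.025 m and z of kettle in the frame of trivet_top below 0.005 m and angle between kettle's own z axis and vertical below 0.05 rad and contact force between kettle and the fingers below 0.1 N and linear speed of kettle below 0.02 m/s), for 0.2 s.
At the end, for the whole second after the job is handed in: The jebena stands upright and still on the hob with its foot wholly inside the round lid (axis within 33 mm of the lid's centre), and the kettle stands upright and still on the trivet with its foot wholly on the disc (axis within 25 mm of the trivet's centre) (horizontal distance between jebena and lid_centre below 0.033 m and angle between each of jebena, kettle's own z axis and vertical below 0.05 rad and z of jebena in the frame of lid_centre below 0.005 m and linear speed of each of jebena, kettle below 0.02 m/s and horizontal distance between kettle and trivet_top below 0.025 m and z of kettle in the frame of trivet_top below 0.005 m); the robot touches nothing.
It fails at once if the jebena is pressed, squeezed or struck by the gripper or arm with more than 14 N, or shoved faster than 0.15 m/s (contact force between jebena and the fingers above 14 N or contact force between jebena and the arm above 14 N or linear speed of jebena above 0.15 m/s).
It fails at once if the jebena is tipped by more than 0.2 rad or lifted more than 12 mm off the hob (angle between jebena's own z axis and vertical above 0.2 rad or z of jebena in the frame of lid_centre above 0.012 m).
It fails at once if the kettle and the jebena knock together (contact force between kettle and jebena above 1 N).
It fails at once if the kettle is tilted by more than 0.35 rad, pressed or banged on the trivet with more than 60 N, or comes down over the trivet (within 30 mm of it) faster than 0.25 m/s (angle between kettle's own z axis and vertical above 0.35 rad or contact force between kettle and trivet above 60 N or (horizontal distance between kettle and trivet_top below 0.05 m and z of kettle in the frame of trivet_top below 0.03 m and linear speed of kettle above 0.25 m/s)).
It fails at once if the cup or the sugar jar is shifted by more than 15 mm (distance of any of cup, sugar_jar from where it was at the start of the episode above 0.015 m).
It also fails if it takes over 72 s, if anything falls off the work surface, if the arm or the gripper's body presses on something with over 40 N, if the wrist force passes 120 N, or if a joint passes its speed limit or range.

### The arm

A 6-joint arm with a two-finger parallel gripper is mounted at the origin on the work surface. World frame = base frame: x ahead of the robot, y to its left, z up, the work surface at z = 0. Lengths are in m, angles in rad, forces in N, time in s.
With the tool pointing down it reaches from about 0.325 to 0.775 m from the base axis. Payload 9.3 kg.
Tool frame: the origin (TCP) lies where the fingers leave the gripper's body, on its centre line; the fingertips stand 73 mm ahead of it and the grasp point (between the pads) lies 54 mm ahead of it; x points along the fingers, z is the direction in which the jaws open and shut, and the axes are right-handed (so a half turn about x gives the same grasp; the last joint's range is limited). The gripper opens to 85 mm and grips with 20 to 120 N. Pads are 22 mm wide; open, the fingers measure 114 mm over their backs; the gripper's body (76 mm by 85 mm) begins 54 mm behind the grasp point. The pads swing forward as they close: fully open they stand 13 mm farther back than shut.
Start: joints at [-1.262, 0.259, 0.021, 1.334, 0, 1.418], TCP at [0.245, -0.492, 0.304] pointing down, gripper open.
Joint ranges: [-3.04, 3.04], [-0.91, 1.82], [-1.04, 1.36], [-1.92, 1.95], [-1.52, 1.45], [-3.14, 3.14]. Speed limits (rad/s): [2.22, 2.22, 2.79, 3.14, 3.14, 3.14].

### API

Orientations are given as a 3x3 rotation matrix whose columns are the frame's x, y, z axes.
In Python, from cell import r gives the robot as it stands.
- The arm moves only by the tool arm_command, never from a script. Its argument "targets" is a list of rows, each a list of 4 numbers: the shift along the world's x, y, z in mm, then the turn about the world's z in degrees. A call has 1 to 20 rows; each row shifts and turns the commanded pose from where the row before left it; what a row does not reach is not made up. A row lasts 1/12 s, in which the tool goes at most 41.7 mm and 7.16 degrees, less where a joint would pass 70% of its speed; a pose out of reach is approached as far as the arm can. A call with a gripper value outside its range is refused whole. "hand" is the finger opening in mm, from 0 to 85.4, set as the call begins (left out, the last holds). The fingers move at their own pace and stop on an object; "force" is the grip in N (left out, the last holds). Time passes only in rows, so rows that do not move let the fingers close. It gives the time, the measured TCP pose, the force and the opening at its end, in the units of the state.
- r.sense(): the state, without advancing time (a new reading comes with each control period).
- r.grab_frame(name): name is "scene" or "top" or "wrist"; returns the picture (400x640x3 uint8, red, green, blue); there is no depth.
- r.camera_info(name): a dict with "camera_matrix" (3x3 intrinsics, pixels), "R" (3x3) and "t" (3): a world point X has camera coordinates R X + t. Camera axes: x right, y down, z forward; pixel columns grow to the right and rows downward; lengths in m; the calibration is good to about 2 mm. A picture is of the moment at which its call begins: read the wrist's pose just before it. camera_info takes no time and is no camera call; for the wrist camera it gives the pose at the moment of the call.
- r.hand_in(): hands the job in, once; it reports no verdict.
The state is a dict: "time": time; "joint_positions": joint angles; "dq": joint speeds; "effort": joint torques, N m; "eef_pos": TCP position; "orientation": TCP orientation; "contact_force": force on the tool from outside, world axes, zero at the start; "ft_torque": the same for the moment, N m; "width": finger opening in m.
Only numpy, scipy, OpenCV 4.12 (cv2) and the standard library are available. Lean on these libraries where they do the work, as an engineer would, in place of code of your own. Each camera call takes 0.05 s, during which the arm holds its last target.

## Working session

There is one attempt and no reset: what is moved stays moved. The work goes in short steps, Python scripts to look and compute and a tool call to move; the robot and the scene stay as the last step left them, time stands still between calls to the robot, and variables do not carry over. Pictures are saved under pics/ and viewed, and the job is handed in when it is done.

Besides the shell and the picture viewer there is one more tool, called as name(argument=value, ...) on one line, values as JSON. arm_command: Moves the arm, as the interface text tells. Its arguments: {"type":"object","properties":{"targets":{"type":"array","items":{"type":"array","items":{"type":"number"}}},"hand":{"type":"number"},"force":{"type":"number"}},"required":["targets"]}

```bash
mkdir -p pics; ls
python3 - <<'E'
from cell import r
import cv2,numpy as np
s=r.sense();print(s['time'],s['eef_pos'],np.round(s['orientation'],3),s['width'],s['contact_force'])
for n in ("scene","top","wrist"):
    c=r.camera_info(n);print(n,np.round(c['camera_matrix'],1).tolist(),np.round(c['R'],3).tolist(),np.round(c['t'],3).tolist(), (-np.array(c['R']).T@np.array(c['t'])).round(3))
    cv2.imwrite(f'pics/{n}0.png',r.grab_frame(n)[:,:,::-1])
E
```

```text
pics
0.0 [ 0.24500543 -0.49222749  0.30325852] [[-0.     0.895  0.446]
 [ 0.001  0.446 -0.895]
 [-1.     0.    -0.001]] 0.08549050102104745 [ 0.12472955  0.28579664 -0.57398541]
scene [[439.1, 0.0, 311.6], [0.0, 439.1, 204.7], [0.0, 0.0, 1.0]] [[-0.82, 0.572, -0.0], [0.428, 0.613, -0.664], [-0.38, -0.545, -0.748]] [0.369, -0.054, 1.883] [1.041 0.848 1.372]
top [[478.4, 0.0, 317.7], [0.0, 478.4, 199.8], [0.0, 0.0, 1.0]] [[0.007, -1.0, -0.015], [-0.988, -0.004, -0.156], [0.156, 0.016, -0.988]] [-0.028, 0.424, 2.007] [ 0.106 -0.058  2.048]
wrist [[284.0, 0.0, 322.0], [0.0, 284.0, 196.2], [0.0, 0.0, 1.0]] [[0.446, -0.895, -0.001], [-0.86, -0.43, 0.274], [-0.246, -0.121, -0.962]] [-0.55, -0.036, 0.378] [ 0.308 -0.462  0.373]
```

View pics/scene0.png

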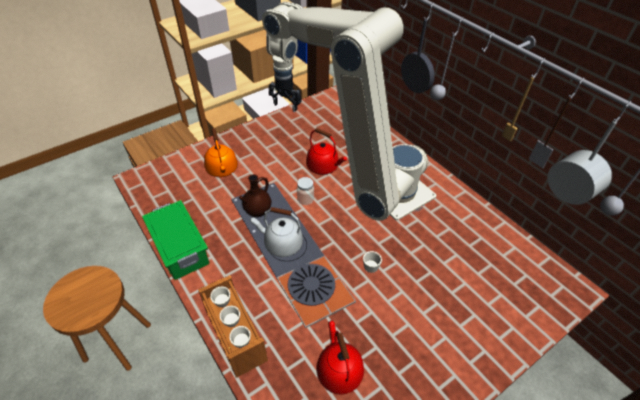

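View pics/top0.png

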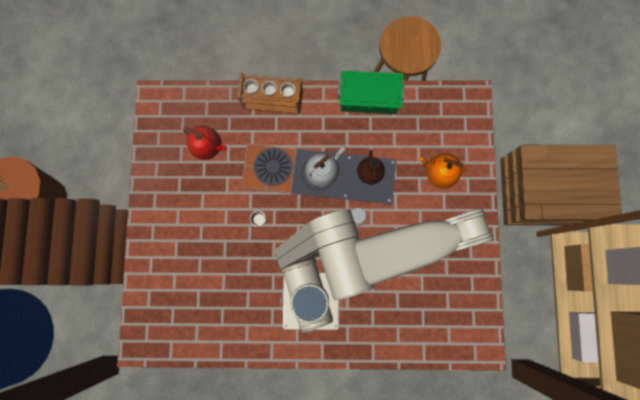

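View pics/wrist0.png

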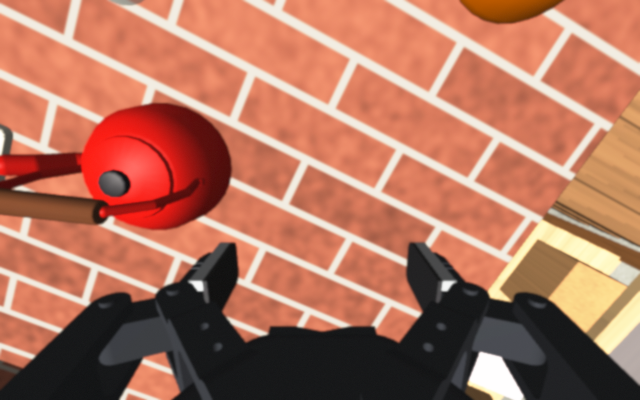

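The overhead view shows the row with the trivet at (273,166), the silver kettle at (321,170) and the jebena at (371,169). A red kettle stands under the arm. I'll zoom in.

```bash
cat > h.py <<'E'
import cv2,numpy as np
from cell import r
def cam(n):
    c=r.camera_info(n);return np.array(c['camera_matrix']),np.array(c['R']),np.array(c['t'])
def ray(c,u,v):
    K,R,t=c; d=R.T@np.linalg.solve(K,[u,v,1.]); return -R.T@t,d
def onz(c,u,v,z):
    o,d=ray(c,u,v); return o+d*(z-o[2])/d[2]
def proj(c,X):
    K,R,t=c; p=K@(R@np.array(X,float)+t); return p[:2]/p[2]
def tri(c1,p1,c2,p2):
    P=[c[0]@np.c_[c[1],c[2]] for c in(c1,c2)]
    X=cv2.triangulatePoints(P[0],P[1],np.array(p1,float),np.array(p2,float))[:,0]
    X=X[:3]/X[3]
    return X,[np.linalg.norm(proj(c,X)-p) for c,p in((c1,p1),(c2,p2))]
def shot(n,name):
    c=cam(n);im=r.grab_frame(n)[:,:,::-1].copy();cv2.imwrite(f'pics/{name}.png',im);return c,im
def crop(src,dst,x0,y0,x1,y1,k):
    im=cv2.imread(f'pics/{src}.png')[y0:y1,x0:x1];cv2.imwrite(f'pics/{dst}.png',cv2.resize(im,None,fx=k,fy=k,interpolation=cv2.INTER_CUBIC))
E
python3 - <<'E'
from h import *
crop('top0','top0z',240,130,400,230,5)
crop('scene0','scene0z',220,170,380,290,5)
E
```

```text
(no output)
```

View pics/top0z.png

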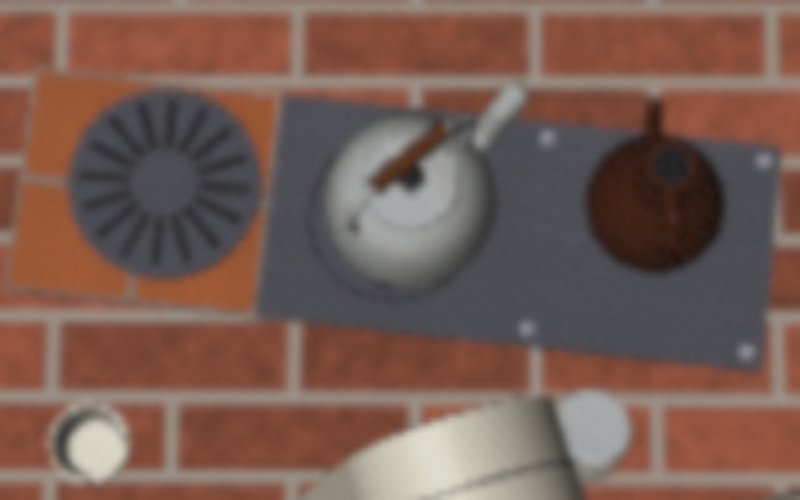

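View pics/scene0z.png

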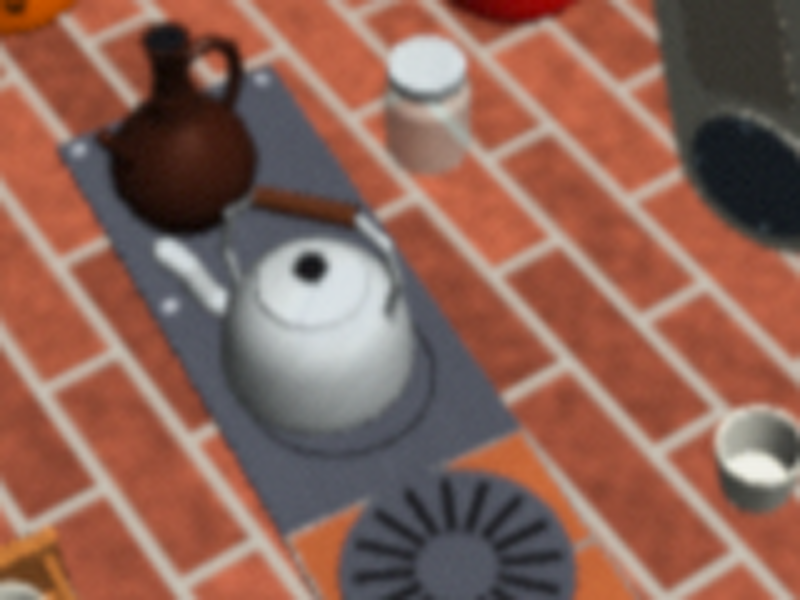

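Run:
```python
from h import *
T=cam('top');S=cam('scene')
t=lambda x,y:(240+(x+.5)/5-.5,130+(y+.5)/5-.5)
s=lambda x,y:(220+(x+.5)/5-.5,170+(y+.5)/5-.5)
def rp(n,a,b):
    X,e=tri(T,t(*a),S,s(*b));print(n,X.round(4),np.round(e,2));return X
a=rp('grip spout end',(447,127),(255,197));b=rp('grip rear end',(373,185),(357,214));print('mid',(a+b)/2,'len',np.linalg.norm(a-b),'ang',np.degrees(np.arctan2(*(a-b)[[1,0]])))
rp('knob',(411,178),(311,266))
rp('trivet',(163,182),(456,567))
rp('jeb mouth',(672,163),(168,38))
rp('rivet',(547,138),(170,306));
for n,p,z in[('trivet',(163,182),.024),('cornerA far hob/land',(281,97),.008),('near hob/land',(258,316),.008),('far right',(780,147),.008),('near right',(758,370),.008),('jeb belly',(655,203),.051),('landing far L',(40,72),.008),('landing near L',(9,290),.008),('rivet',(547,138),.008),('rivet2',(527,328),.008),('cup',(90,443),.052),('jar',(592,427),.1)]:
    print(n,onz(T,*t(*p),z).round(4))
for n,p,z in[('trivet',(456,567),.024),('hob/land near',(525,432),.008),('hob/land far',(288,535),.008),('jeb belly',(184,162),.051),('cool far',(62,148),.008),('cool near',(272,70),.008),('cup',(757,437),.052),('jar',(428,65),.1)]: print('S',n,onz(S,*s(*p),z).round(4))
# lid groove ellipse colour look
```

```text
grip spout end [ 0.5768 -0.0715  0.2012] [0.11 0.15]
grip rear end [ 0.5284 -0.0134  0.2061] [0.1  0.14]
mid [ 0.55258948 -0.04244626  0.20361173] len 0.07581630339060083 ang -50.26614183791855
knob [ 0.5512 -0.0431  0.1346] [0.03 0.04]
trivet [0.5719 0.172  0.0293] [0.14 0.21]
jeb mouth [ 0.5476 -0.2488  0.1988] [0.42 0.53]
rivet [ 0.6157 -0.1605  0.0123] [0.02 0.02]
trivet [0.5726 0.173  0.024 ]
cornerA far hob/land [0.6531 0.0726 0.008 ]
near hob/land [0.4578 0.0899 0.008 ]
far right [ 0.6094 -0.3639  0.008 ]
near right [ 0.4124 -0.3414  0.008 ]
jeb belly [ 0.5495 -0.2503  0.051 ]
landing far L [0.6752 0.2856 0.008 ]
landing near L [0.4798 0.3068 0.008 ]
rivet [ 0.6168 -0.1607  0.008 ]
rivet2 [ 0.4482 -0.1429  0.008 ]
cup [0.3412 0.2264 0.052 ]
jar [ 0.3508 -0.1921  0.1   ]
S trivet [0.5705 0.1688 0.024 ]
S hob/land near [0.4554 0.0941 0.008 ]
S hob/land far [0.6496 0.069  0.008 ]
S jeb belly [ 0.5444 -0.254   0.051 ]
S cool far [ 0.6044 -0.3622  0.008 ]
S cool near [ 0.4116 -0.3394  0.008 ]
S cup [0.3385 0.2185 0.052 ]
S jar [ 0.3473 -0.1918  0.1   ]
```

Measurements agree: the grip middle is at (0.5525,−0.042), kettle axis (0.551,−0.043), hob centre about (0.543,−0.028), trivet (0.5715,0.171) and jebena (0.548,−0.250). The heights read about 4 mm high. Next I rise and move over, turning the jaws across the bar.

arm_command(targets=[[0, 0, 30, 0], [0, 0, 30, 0], [0, 0, 30, 0], [5, 10, 10, 5], [15, 25, 0, 6.5], [15, 25, 0, 6.5], [15, 25, 0, 6.5], [15, 25, 0, 6.5], [15, 25, 0, 6.5], [15, 25, 0, 6.5], [15, 25, 0, 6.5], [15, 25, 0, 6.5], [15, 25, 0, 6.5], [15, 25, 0, 6.5], [15, 25, 0, 6.5], [15, 25, 0, 6.5], [15, 25, 0, 6.5], [15, 25, 0, 6.5], [15, 15, 0, 6.5], [10, 10, 0, 1]], hand=85)

```text
time: 1.82
eef_pos: [0.4859, -0.1055, 0.4038]
orientation: [[-0.0, -0.649, 0.761], [0.0, 0.761, 0.649], [-1.0, 0.0, 0.0]]
contact_force: [0.2, -1.3, 0.9]
width: 0.0853
```

Run:
```python
from h import *
s=r.sense();print(s['time'],s['eef_pos'],np.round(s['orientation'],3),np.round(s['joint_positions'],2),s['contact_force'])
shot('wrist','w1')
```

```text
1.8167 [ 0.48592106 -0.10549166  0.40375309] [[-0.    -0.649  0.761]
 [ 0.     0.761  0.649]
 [-1.     0.     0.   ]] [-0.38  0.16  0.14  1.55  0.    0.48] [ 0.22925214 -1.2888914   0.86437877]
```

View pics/w1.png

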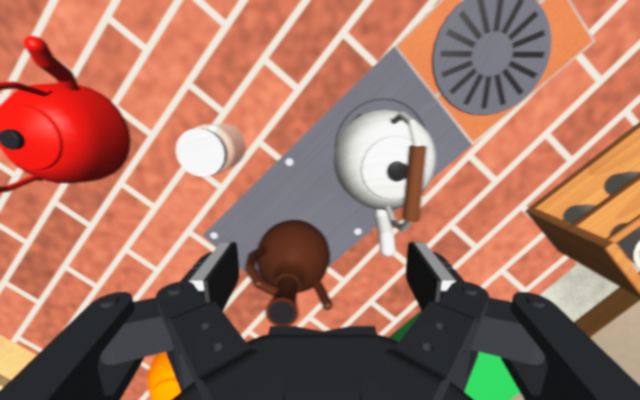

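The wrist view shows the bar from (417,147) to (411,220), nearly square to the jaws. I'll move over it and take a second view.

arm_command(targets=[[13, 13, 0, 0], [13, 13, 0, 0], [13, 13, 0, 0], [10, 10, 0, 0], [5, 5, 0, 0], [0, 0, -5, 0], [0, 0, 0, 0]])

```text
time: 2.45
eef_pos: [0.5388, -0.0535, 0.3978]
orientation: [[-0.002, -0.642, 0.766], [0.0, 0.766, 0.642], [-1.0, 0.001, -0.001]]
contact_force: [-0.0, 0.1, -0.2]
width: 0.085
```

Run:
```python
from h import *
s=r.sense();print(s['time'],s['eef_pos'],np.round(s['orientation'],3))
shot('wrist','w2')
c=cam('wrist');print(-c[1].T@c[2])
```

```text
2.45 [ 0.53884423 -0.05354024  0.39778158] [[-0.002 -0.642  0.766]
 [ 0.     0.766  0.642]
 [-1.     0.001 -0.001]]
[ 0.49432652 -0.00100555  0.46815165]
```

View pics/w2.png

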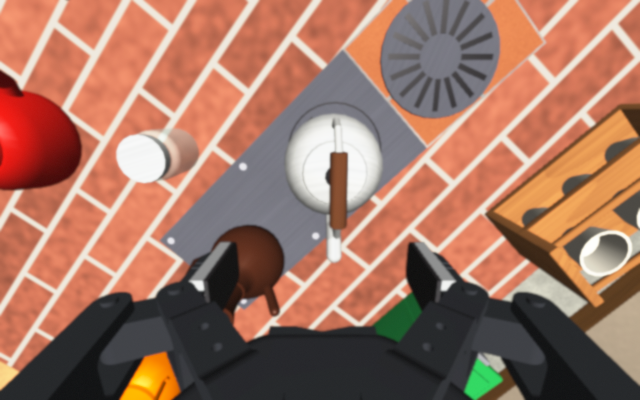

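Run:
```python
from h import *
W=cam('wrist');T=cam('top');S=cam('scene')
im=cv2.imread('pics/w2.png')[140:240,310:370].astype(int)
m=((im[:,:,2]-im[:,:,0]>35)&(im[:,:,2]<150)).astype(np.uint8)
n,l,st,ce=cv2.connectedComponentsWithStats(m);k=1+np.argmax(st[1:,4]);print(st[k]+np.array([310,140,0,0,0]),ce[k]+[310,140])
ys,xs=np.where(l==k)
vx=np.cov(xs,ys);print('bar line',[ (y+140,xs[ys==y].mean()+310,np.ptp(xs[ys==y])+1) for y in range(ys.min(),ys.max()+1,8)])
t=lambda x,y:(240+(x+.5)/5-.5,130+(y+.5)/5-.5)
s=lambda x,y:(220+(x+.5)/5-.5,170+(y+.5)/5-.5)
y0,y1=ys.min(),ys.max()
A=(xs[ys>=y1-4].mean()+310,y1+140.5);B=(xs[ys<=y0+4].mean()+310,y0+139.5)
for n,w,tp in(('spout',A,(447,127)),('rear',B,(373,185))):
    print(n,w,onz(W,*w,.198),tri(W,w,T,t(*tp)),tri(W,w,S,s(*((255,197) if n=='spout' else (357,214)))))
a=onz(W,*A,.198);b=onz(W,*B,.198);print((a+b)/2,np.linalg.norm(a-b),np.degrees(np.arctan2(*(a-b)[[1,0]])))
print('jaw yaw',np.degrees(np.arctan2(r.sense()['orientation'][1][2],r.sense()['orientation'][0][2])))
print('trivet',onz(W,440,56,.024))
```

```text
[ 330  153   18   77 1211] [338.11230388 190.32617671]
bar line [(153, np.float64(339.0), np.int64(15)), (161, np.float64(338.5), np.int64(16)), (169, np.float64(338.5), np.int64(16)), (177, np.float64(338.0), np.int64(17)), (185, np.float64(338.5), np.int64(16)), (193, np.float64(338.0), np.int64(15)), (201, np.float64(338.0), np.int64(15)), (209, np.float64(337.5), np.int64(16)), (217, np.float64(338.0), np.int64(15)), (225, np.float64(338.5), np.int64(16))]
spout (np.float64(338.1269841269841), np.float64(229.5)) [ 0.57888379 -0.07648457  0.198     ] (array([ 0.57355809, -0.07171157,  0.21507417]), [np.float64(0.01897871523633615), np.float64(0.0016320696639336998)]) (array([ 0.57639317, -0.07342585,  0.19989057]), [np.float64(2.9087928662528775), np.float64(0.34975000946910767)])
rear (np.float64(338.59493670886076), np.float64(152.5)) [ 0.52786326 -0.01688682  0.198     ] (array([ 0.5234092 , -0.0144067 ,  0.22994098]), [np.float64(0.9336386604648412), np.float64(0.07141536801673387)]) (array([ 0.52666102, -0.01609426,  0.20222906]), [np.float64(0.9331649478671737), np.float64(0.10465782843044548)])
[ 0.55337353 -0.04668569  0.198     ] 0.07845371804379205 -49.43377756419703
jaw yaw 39.94705388066452
trivet [0.57042842 0.16932019 0.024     ]
```

Wrist and fixed cameras agree to about 4 mm: grip at (0.553,−0.045,0.200), bar yaw −50°, jaws at 40°. I'll go down to just above the bar and look again.

arm_command(targets=[[7, 4, -15, 0], [7, 4, -20, 0], [0, 0, -20, 0], [0, 0, -20, 0], [0, 0, -13, 0], [0, 0, 0, 0]])

```text
time: 3.0
eef_pos: [0.5517, -0.0459, 0.3084]
orientation: [[-0.004, -0.641, 0.767], [0.001, 0.767, 0.641], [-1.0, 0.003, -0.003]]
contact_force: [-0.1, 0.4, 0.4]
width: 0.0851
```

Run:
```python
from h import *
s=r.sense();print(s['time'],s['eef_pos'])
W,im=shot('wrist','w3')
S=cam('wrist')
o=np.array(s['eef_pos']);R=np.array(s['orientation'])
for d in (.06,.073,.12):print(proj(W,o+R[:,0]*d))
```

```text
3.0 [ 0.55169777 -0.04592269  0.30843917]
[322.07760557 256.7672841 ]
[322.0694516  245.44265654]
[322.04841489 216.22588406]
```

View pics/w3.png

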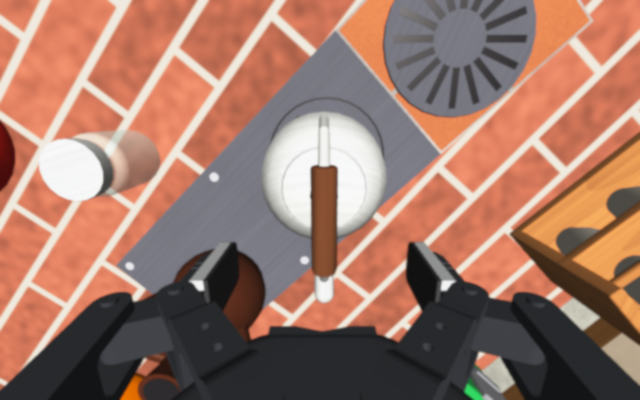

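The bar runs from (323,167) to (323,275), centred under the grasp axis. I'll go down 55 mm and close.

arm_command(targets=[[0, 0, -12, 0], [0, 0, -12, 0], [0, 0, -12, 0], [0, 0, -10, 0], [0, 0, -6, 0], [0, 0, -3, 0], [0, 0, 0, 0]])

```text
time: 3.63
eef_pos: [0.553, -0.0455, 0.2559]
orientation: [[-0.0, -0.642, 0.767], [0.0, 0.767, 0.642], [-1.0, 0.0, -0.0]]
contact_force: [-0.1, -0.4, -0.4]
width: 0.0849
```

arm_command(targets=[[0, 0, 0, 0], [0, 0, 0, 0], [0, 0, 0, 0], [0, 0, 0, 0], [0, 0, 0, 0], [0, 0, 0, 0], [0, 0, 0, 0], [0, 0, 0, 0], [0, 0, 0, 0], [0, 0, 0, 0]], hand=5, force=70)

```text
time: 4.47
eef_pos: [0.553, -0.0455, 0.2563]
orientation: [[0.0, -0.642, 0.767], [-0.0, 0.767, 0.642], [-1.0, -0.001, 0.0]]
contact_force: [-2.3, -1.4, 6.6]
width: 0.0156
```

Run:
```python
from h import *
s=r.sense();print(s['time'],s['eef_pos'],s['width'],s['contact_force'])
W,im=shot('wrist','w4')
```

```text
4.4667 [ 0.5530109  -0.04549344  0.25625694] 0.0156418840047413 [-2.29292356 -1.4475671   6.60779549]
```

View pics/w4.png

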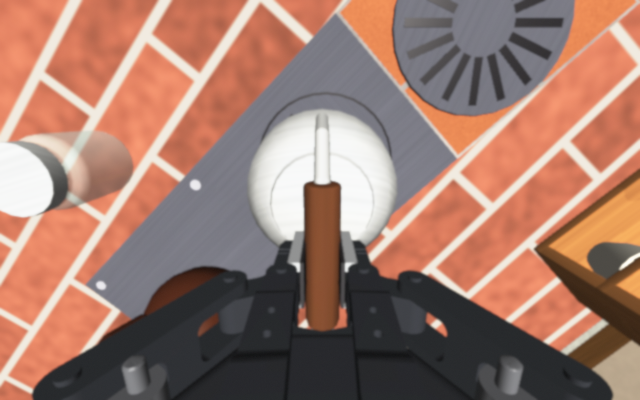

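arm_command(targets=[[0, 0, 2, 0], [0, 0, 3, 0], [0, 0, 4, 0], [0, 0, 5, 0], [0, 0, 8, 0], [0, 0, 8, 0], [0, 0, 8, 0], [0, 0, 6, 0], [0, 0, 4, 0], [0, 0, 0, 0]])

```text
time: 5.35
eef_pos: [0.5533, -0.0454, 0.305]
orientation: [[0.002, -0.642, 0.766], [-0.0, 0.766, 0.642], [-1.0, -0.001, 0.001]]
contact_force: [1.0, 0.2, -5.8]
width: 0.0158
```

Run:
```python
from h import *
s=r.sense();print(s['time'],s['eef_pos'],s['width'],s['contact_force'],s['ft_torque'])
shot('wrist','w5');shot('scene','s5');shot('top','t5')
crop('scene','x',0,0,1,1,1) if 0 else crop('s5','s5z',220,150,380,290,4)
crop('t5','t5z',240,130,400,230,5)
```

```text
5.35 [ 0.55330869 -0.0454277   0.30504911] 0.015791110562866677 [ 0.98571148  0.24243844 -5.79189165] [-0.04161241 -0.07317155  0.00064304]
```

View pics/s5z.png

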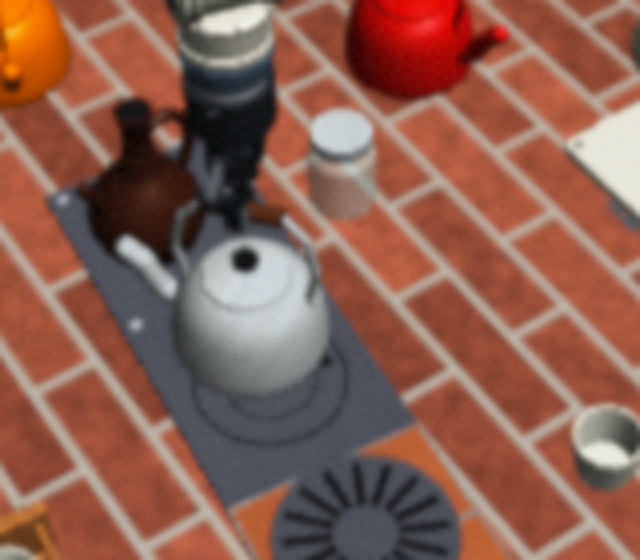

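View pics/w5.png

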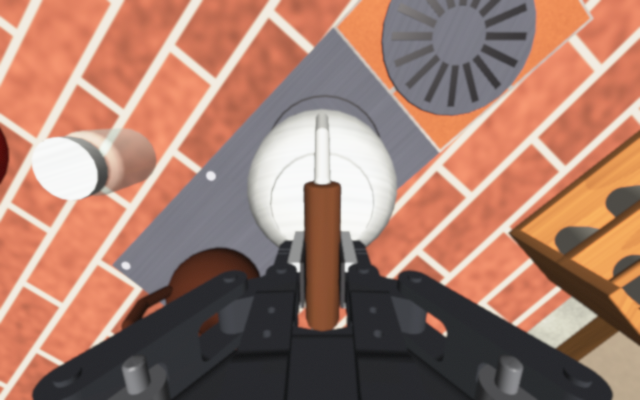

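The kettle hangs level about 48 mm up, and the wrist reads 5.8 N (0.6 kg). I'll carry it +18 and +214 mm.

arm_command(targets=[[0, 3, 3, 0], [1, 7, 3, 0], [1, 11, 2, 0], [1, 14, 0, 0], [1, 15, 0, 0], [2, 15, 0, 0], [1, 15, 0, 0], [1, 15, 0, 0], [1, 15, 0, 0], [1, 15, 0, 0], [2, 15, 0, 0], [1, 15, 0, 0], [1, 15, 0, 0], [1, 14, 0, 0], [1, 12, 0, 0], [1, 9, 0, 0], [1, 6, 0, 0], [0, 3, 0, 0], [0, 0, 0, 0], [0, 0, 0, 0]])

```text
time: 7.17
eef_pos: [0.5711, 0.1683, 0.3118]
orientation: [[-0.0, -0.642, 0.767], [-0.0, 0.767, 0.642], [-1.0, -0.0, -0.0]]
contact_force: [0.0, -0.6, -4.5]
width: 0.0156
```

Run:
```python
from h import *
s=r.sense();print(s['time'],s['eef_pos'],s['width'],s['contact_force'])
shot('wrist','w6');shot('scene','s6');shot('top','t6')
crop('s6','s6z',220,150,380,290,4)
crop('t6','t6z',240,130,400,230,5)
```

```text
7.1667 [0.57105844 0.16833917 0.31182275] 0.015566654899197344 [ 0.03810989 -0.63254179 -4.46506026]
```

View pics/s6z.png

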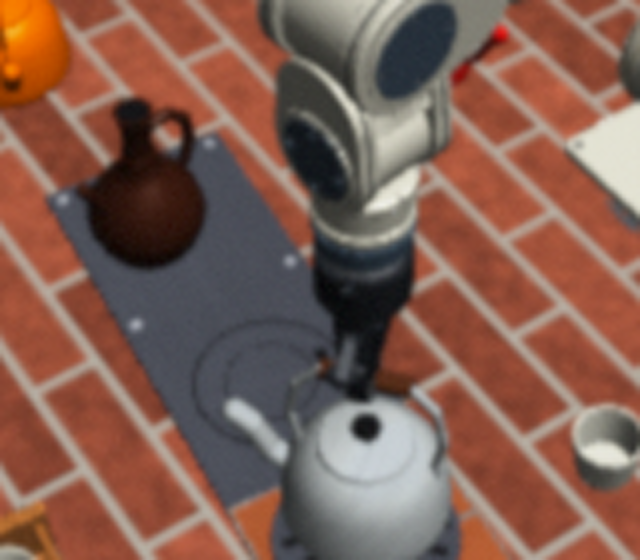

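View pics/t6z.png

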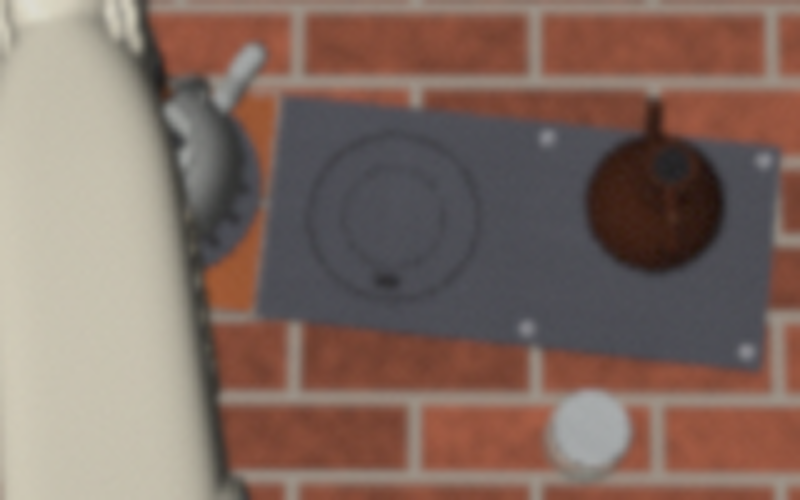

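Run:
```python
from h import *
T=cam('top');S=cam('scene')
t=lambda x,y:(240+(x+.5)/5-.5,130+(y+.5)/5-.5)
s=lambda x,y:(220+(x+.5)/4-.5,150+(y+.5)/4-.5)
print('knob now',onz(S,*s(365,427),.187),'before lift',onz(S,*(262.7+19.5-.1,222.8+.3),.132), 'lifted',onz(S,*s(245,260),.132+.048))
print('lid T',onz(T,*t(393,216),.008),'jeb belly T',onz(T,*t(655,203),.051),onz(T,*t(672,163),.193))
```

```text
knob now [0.5698461  0.16863051 0.187     ] before lift [ 0.55013213 -0.04323918  0.132     ] lifted [ 0.55187673 -0.04411626  0.18      ]
lid T [ 0.54665046 -0.02647645  0.008     ] jeb belly T [ 0.54945501 -0.25030175  0.051     ] [ 0.55037854 -0.25043443  0.193     ]
```

The kettle axis is at (0.570,0.169), within 3 mm of the trivet centre. I'll lower it slowly.

arm_command(targets=[[0, 1, -3, 0], [0, 1, -5, 0], [0, 0, -6, 0], [0, 0, -6, 0], [0, 0, -5, 0], [0, 0, -4, 0], [0, 0, -3, 0], [0, 0, -2, 0], [0, 0, -1, 0], [0, 0, -1, 0], [0, 0, 0, 0], [0, 0, 0, 0]])

```text
time: 8.32
eef_pos: [0.5711, 0.1706, 0.2761]
orientation: [[0.0, -0.642, 0.766], [0.0, 0.766, 0.642], [-1.0, -0.0, 0.0]]
contact_force: [0.4, -0.4, -5.2]
width: 0.0156
```

arm_command(targets=[[0, 0, -1, 0], [0, 0, -1, 0], [0, 0, 0, 0]])

```text
time: 8.57
eef_pos: [0.571, 0.1706, 0.2737]
orientation: [[-0.0, -0.642, 0.767], [-0.0, 0.767, 0.642], [-1.0, 0.0, -0.0]]
contact_force: [-1.0, 0.2, -5.5]
width: 0.0158
```

arm_command(targets=[[0, 0, -0.5, 0], [0, 0, -0.5, 0], [0, 0, -0.5, 0], [0, 0, 0, 0]])

```text
time: 8.9
eef_pos: [0.571, 0.1706, 0.2723]
orientation: [[-0.0, -0.642, 0.767], [-0.0, 0.767, 0.642], [-1.0, 0.0, -0.0]]
contact_force: [0.9, -0.3, -5.3]
width: 0.0157
```

arm_command(targets=[[0, 0, -0.5, 0], [0, 0, -0.5, 0], [0, 0, 0, 0]])

```text
time: 9.15
eef_pos: [0.5711, 0.1705, 0.2723]
orientation: [[0.001, -0.642, 0.767], [-0.0, 0.767, 0.642], [-1.0, -0.001, 0.001]]
contact_force: [-2.2, -0.6, 4.4]
width: 0.0154
```

It has touched down (the z force went from −5.3 to +4.4 N). Releasing.

arm_command(targets=[[0, 0, 0, 0], [0, 0, 0, 0], [0, 0, 0, 0], [0, 0, 0, 0], [0, 0, 0, 0], [0, 0, 0, 0], [0, 0, 0, 0], [0, 0, 0, 0]], hand=70)

```text
time: 9.82
eef_pos: [0.5711, 0.1706, 0.2714]
orientation: [[-0.0, -0.642, 0.766], [0.0, 0.766, 0.642], [-1.0, 0.0, 0.0]]
contact_force: [0.1, 0.6, -0.2]
width: 0.0705
```

arm_command(targets=[[0, 0, 4, 0], [0, 0, 8, 0], [0, 0, 12, 0], [0, 0, 15, 0], [0, 0, 20, 0], [0, 0, 20, 0], [0, 0, 20, 0], [0, -10, 20, 0], [0, -20, 20, 0], [0, -25, 0, 0], [0, -25, 0, 0], [0, -25, 0, 0], [0, -25, 0, 0], [0, -20, 0, 0], [0, 0, 0, 0]])

```text
time: 11.07
eef_pos: [0.571, 0.0176, 0.4111]
orientation: [[0.001, -0.64, 0.768], [-0.001, 0.768, 0.64], [-1.0, -0.001, -0.0]]
contact_force: [0.6, 0.5, 0.4]
width: 0.07
```

Run:
```python
from h import *
s=r.sense();print(s['time'],s['eef_pos'],s['width'],s['contact_force'],np.round(s['joint_positions'],2))
shot('wrist','w7');shot('scene','s7');shot('top','t7')
crop('s7','s7z',220,150,380,290,4)
crop('t7','t7z',240,130,400,230,5)
```

```text
11.0667 [0.57102107 0.01760442 0.41112206] 0.06996849985840894 [0.55628826 0.47580046 0.35200009] [-0.12  0.29  0.34  1.62 -0.    0.76]
```

View pics/s7z.png

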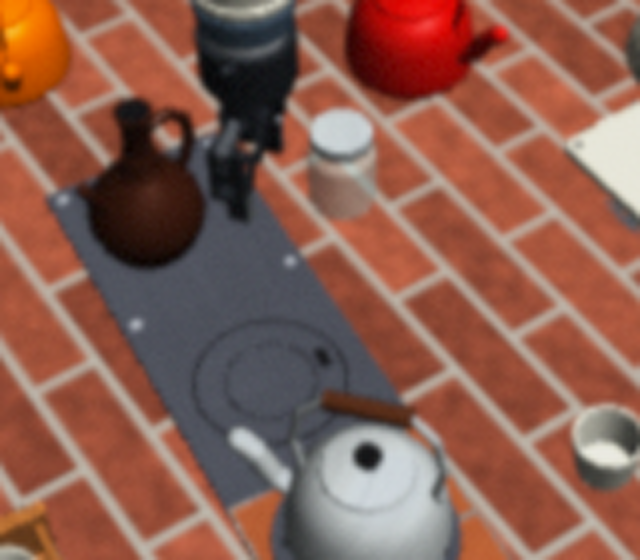

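View pics/w7.png

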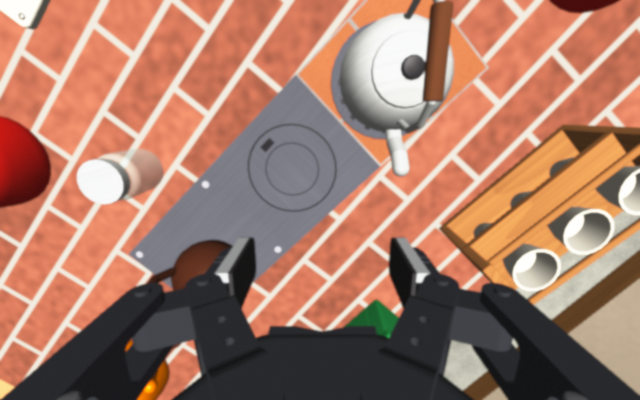

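View pics/t7z.png

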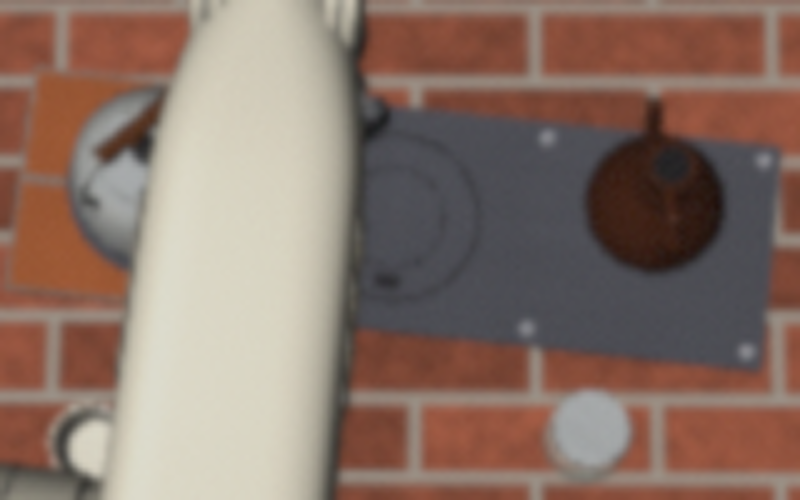

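Kettle stands free on the trivet. Next I fix the jebena, lid and look-alike positions for the push approach.

```bash
python3 - <<'E'
from h import *
T=cam('top');S=cam('scene')
t=lambda x,y:(240+(x+.5)/5-.5,130+(y+.5)/5-.5)
s=lambda x,y:(220+(x+.5)/4-.5,150+(y+.5)/4-.5)
# jebena silhouettes: masks
for n,c in(('t7',T),('s7',S)):
    im=cv2.imread(f'pics/{n}.png').astype(int)
    b,g,rr=im[...,0],im[...,1],im[...,2]
    m=((rr<110)&(rr-b>12)).astype(np.uint8)
    m[:, :]*=1
    roi=np.zeros_like(m)
    if n=='t7': roi[145:190,350:392]=1
    else: roi[172:220,235:275]=1
    m*=roi
    nn,l,st,ce=cv2.connectedComponentsWithStats(m);k=1+np.argmax(st[1:,4]);print(n,st[k],ce[k])
    mm=cv2.morphologyEx((l==k).astype(np.uint8),cv2.MORPH_OPEN,cv2.getStructuringElement(cv2.MORPH_ELLIPSE,(13,13)))
    cs,_=cv2.findContours(mm,0,2);cc=max(cs,key=cv2.contourArea);e=cv2.minEnclosingCircle(cc);print('circ',e,onz(c,*e[0],.051).round(4))
print('spout tip',onz(T,*t(653,102),.13),'mouth',tri(T,t(672,163),S,s(133,110)))
for n,p,z in(('orange knob',(447,168),.13),('orange spout',(424,160),.12)):print(n,onz(T,*p,z))
print('red body(scene)',onz(S,322,158,.06))
print('lid scene',onz(S,*s(271,380),.008),'lid T',onz(T,*t(393,216),.008))
print('knob kettle',onz(S,*s(367,456),.152))
E
python3 - <<'E'
import sys;sys.path.insert(0,'.')
E
python3 -c "
from h import *
crop('s7','s7r',200,100,420,260,3)"
```

```text
t7 [350 150  34  34 574] [369.65156794 168.69860627]
circ ((370.2200012207031, 170.5), 13.022326469421387) [ 0.5481 -0.2487  0.051 ]
s7 [238 175  33  41 762] [256.20603675 197.19028871]
circ ((256.51123046875, 200.7471923828125), 13.875533103942871) [ 0.5406 -0.2597  0.051 ]
spout tip [ 0.61695609 -0.2419379   0.13      ] mouth (array([ 0.54805938, -0.24913706,  0.19892491]), [np.float64(0.27905995540587925), np.float64(0.34605686168806155)])
orange knob [ 0.54215435 -0.55432598  0.13      ]
orange spout [ 0.57783478 -0.46373672  0.12      ]
red body(scene) [ 0.17895232 -0.3075288   0.06      ]
lid scene [ 0.54156212 -0.03055917  0.008     ] lid T [ 0.54665046 -0.02647645  0.008     ]
knob kettle [0.5712203  0.17343219 0.152     ]
```

View pics/s7r.png

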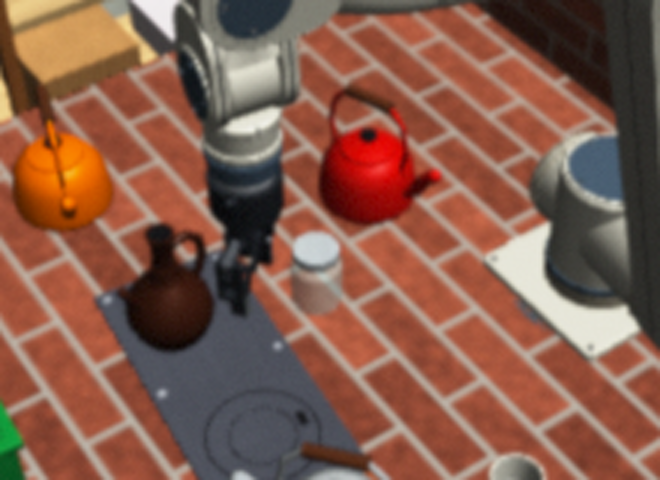

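Jebena axis is at about (0.549,−0.250), lid centre about (0.544,−0.028). I'll go round behind it, jaws across the push direction, camera on the far side, and fingers 36 mm apart so the two pads cradle the belly.

arm_command(targets=[[-1, -18, 0, 7], [-1, -18, 0, 7], [-1, -18, 0, 7], [-1, -18, 0, 7], [-1, -18, 0, 7], [-1, -18, 0, 7], [-1, -18, 0, 7], [-1, -18, 0, 7], [-1, -18, 0, 7], [-1, -18, 0, 7], [-1, -18, 0, 7], [-1, -18, 0, 7], [-1, -19, 0, 7], [-1, -19, 0, 7], [-1, -19, 0, 7], [-1, -19, 0, 7], [-1, -19, 0, 7], [-1, -19, 0, 7], [-1, -19, 0, 7], [-1, -19, 0, 7]], hand=36)

```text
time: 12.88
eef_pos: [0.5517, -0.347, 0.4106]
orientation: [[0.0, 0.007, -1.0], [0.0, -1.0, -0.007], [-1.0, -0.0, -0.0]]
contact_force: [-0.2, -0.1, 0.4]
width: 0.0358
```

arm_command(targets=[[0, 0, 0, 0], [0, 0, 0, 0]])

```text
time: 13.05
eef_pos: [0.5516, -0.3471, 0.41]
orientation: [[-0.0, -0.003, -1.0], [0.001, -1.0, 0.003], [-1.0, -0.001, 0.0]]
contact_force: [0.3, -0.2, -0.5]
width: 0.0361
```

Run:
```python
from h import *
s=r.sense();print(s['time'],s['eef_pos'],np.round(s['orientation'],3),s['width'],s['contact_force'],np.round(s['joint_positions'],2))
W,_=shot('wrist','w8')
for p in [(.549,-.25,.193),(.549,-.25,.051),(.544,-.028,.008)]: print(proj(W,p))
```

```text
13.05 [ 0.5515979  -0.34714895  0.40995145] [[-0.    -0.003 -1.   ]
 [ 0.001 -1.     0.003]
 [-1.    -0.001  0.   ]] 0.036069380432067644 [ 0.2769299  -0.22244732 -0.49853862] [-0.69  0.45  0.58  1.7   0.   -2.26]
[324.57921616 268.63731231]
[323.77005106 222.8628664 ]
[326.17456986 320.13560428]
```

View pics/w8.png

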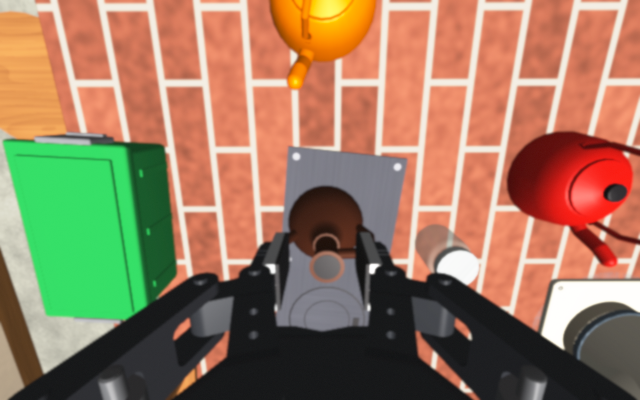

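The wrist view puts the mouth at (327,266) and belly at (326,222), so the axis is at x≈0.547. I'll line up and go down behind it.

arm_command(targets=[[-2, -3, -10, 0], [-2, -2, -20, 0], [0, 0, -25, 0], [0, 0, -25, 0], [0, 0, -25, 0], [0, 0, -25, 0], [0, 0, -25, 0], [0, 0, -25, 0], [0, 0, -25, 0], [0, 0, -25, 0], [0, 0, -20, 0], [0, 0, -15, 0], [0, 0, -10, 0], [0, 0, -6, 0], [0, 0, 0, 0]])

```text
time: 14.35
eef_pos: [0.5472, -0.3514, 0.1288]
orientation: [[-0.001, -0.001, -1.0], [0.001, -1.0, 0.001], [-1.0, -0.001, 0.001]]
contact_force: [0.7, -0.5, 0.2]
width: 0.0358
```

Run:
```python
from h import *
s=r.sense();print(s['time'],s['eef_pos'],np.round(s['orientation'],3),s['width'],s['contact_force'])
shot('wrist','w9');shot('scene','s9');crop('s9','s9z',200,140,360,280,4)
```

```text
14.35 [ 0.54718008 -0.3514068   0.12877779] [[-0.001 -0.001 -1.   ]
 [ 0.001 -1.     0.001]
 [-1.    -0.001  0.001]] 0.03576877793229001 [ 0.65899093 -0.45858389  0.24855201]
```

View pics/w9.png

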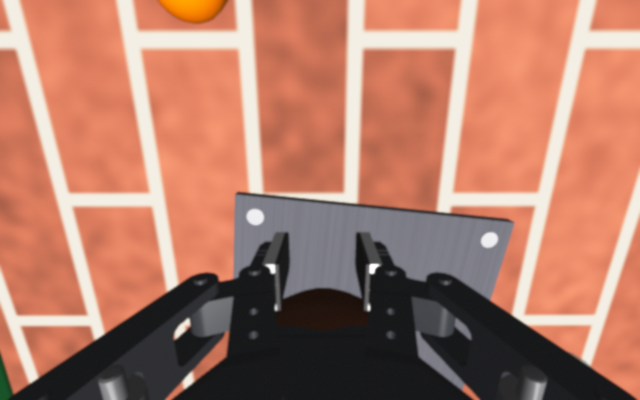

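View pics/s9z.png

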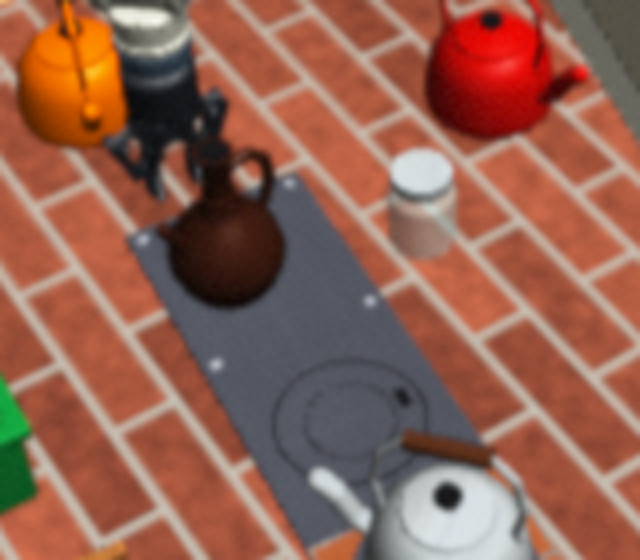

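Well centred (belly top at (322,290) between the pads). I'll go down 15 mm and ease forward.

arm_command(targets=[[0, 0, -6, 0], [0, 0, -6, 0], [0, 0, -3, 0], [0, 3, 0, 0], [0, 4, 0, 0], [0, 4, 0, 0], [0, 3, 0, 0], [0, 2, 0, 0], [0, 1, 0, 0], [0, 1, 0, 0], [0, 1, 0, 0], [0, 1, 0, 0], [0, 1, 0, 0], [0, 0, 0, 0]])

```text
time: 15.62
eef_pos: [0.547, -0.3313, 0.1143]
orientation: [[-0.0, -0.001, -1.0], [0.0, -1.0, 0.001], [-1.0, -0.0, 0.0]]
contact_force: [0.1, -0.2, 0.6]
width: 0.0364
```

arm_command(targets=[[0, 1, 0, 0], [0, 1, 0, 0], [0, 1, 0, 0], [0, 1, 0, 0], [0, 1, 0, 0], [0, 1, 0, 0]])

```text
time: 16.12
eef_pos: [0.547, -0.3253, 0.1144]
orientation: [[-0.0, -0.001, -1.0], [0.0, -1.0, 0.001], [-1.0, -0.0, 0.0]]
contact_force: [0.5, -0.2, 0.2]
width: 0.0357
```

arm_command(targets=[[0, 1, 0, 0], [0, 1, 0, 0], [0, 1, 0, 0], [0, 1, 0, 0], [0, 1, 0, 0], [0, 1, 0, 0]])

```text
time: 16.62
eef_pos: [0.5471, -0.3197, 0.1145]
orientation: [[0.0, -0.001, -1.0], [-0.001, -1.0, 0.001], [-1.0, 0.001, -0.0]]
contact_force: [-0.8, -4.4, 0.4]
width: 0.0362
```

arm_command(targets=[[0, 1, 0, 0], [0, 1, 0, 0], [0, 1, 0, 0], [0, 1, 0, 0]])

```text
time: 16.95
eef_pos: [0.547, -0.3156, 0.1144]
orientation: [[-0.0, -0.001, -1.0], [-0.0, -1.0, 0.001], [-1.0, 0.0, 0.0]]
contact_force: [-1.7, -3.8, -1.0]
width: 0.0363
```

Contact came at y≈−0.320 with about 4 N, as expected. I'll push on slowly.

arm_command(targets=[[0, 1.5, 0, 0], [0, 2, 0, 0], [0, 2, 0, 0], [0, 2, 0, 0], [0, 2, 0, 0], [0, 2, 0, 0], [0, 2, 0, 0], [0, 2, 0, 0], [0, 2, 0, 0], [0, 2, 0, 0], [0, 2, 0, 0], [0, 2, 0, 0], [0, 2, 0, 0], [0, 2, 0, 0], [0, 2, 0, 0], [0, 2, 0, 0]])

```text
time: 18.28
eef_pos: [0.5471, -0.2837, 0.1144]
orientation: [[-0.0, -0.001, -1.0], [-0.0, -1.0, 0.001], [-1.0, 0.0, 0.0]]
contact_force: [-0.1, -4.4, 0.5]
width: 0.0358
```

Run:
```python
from h import *
s=r.sense();print(s['time'],s['eef_pos'],s['contact_force'],s['ft_torque'])
shot('wrist','w10');shot('scene','s10');crop('s10','s10z',200,140,360,280,4)
```

```text
18.2833 [ 0.54705699 -0.2837016   0.11436474] [-0.10574267 -4.37274046  0.48097313] [-0.85339346  0.07685841 -0.02483004]
```

View pics/s10z.png

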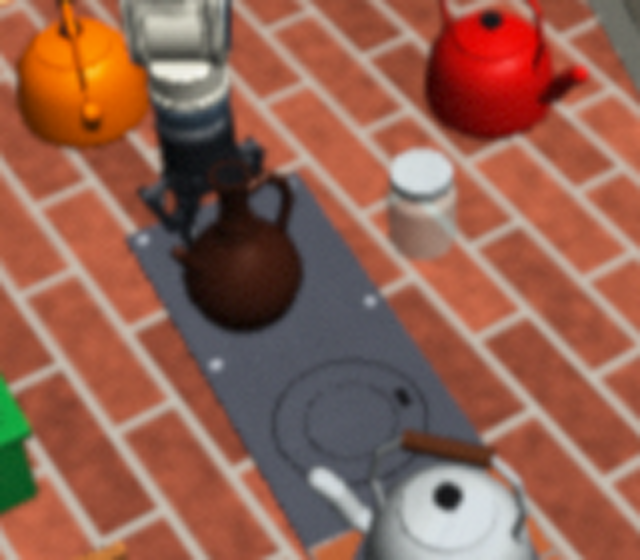

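View pics/w10.png

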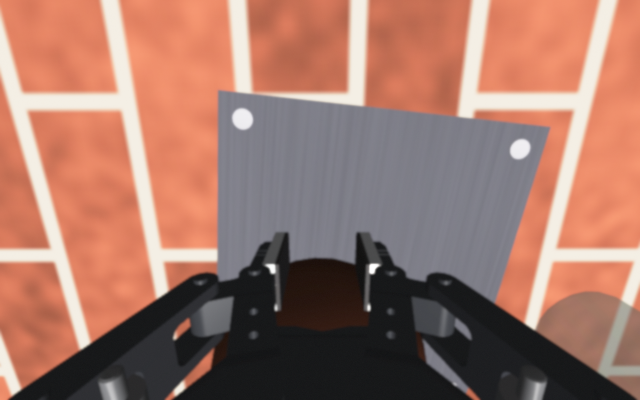

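Upright, centred between the pads, pushing at 4.4 N. Continuing.

arm_command(targets=[[0, 1.5, 0, 0], [0, 2, 0, 0], [0, 2.5, 0, 0], [0, 3, 0, 0], [0, 3, 0, 0], [0, 3, 0, 0], [0, 3, 0, 0], [0, 3, 0, 0], [0, 3, 0, 0], [0, 3, 0, 0], [0, 3, 0, 0], [0, 3, 0, 0], [0, 3, 0, 0], [0, 3, 0, 0], [0, 3, 0, 0], [0, 3, 0, 0], [0, 3, 0, 0], [0, 3, 0, 0], [0, 3, 0, 0], [0, 3, 0, 0]])

```text
time: 20.05
eef_pos: [0.547, -0.2266, 0.1144]
orientation: [[-0.0, -0.001, -1.0], [0.0, -1.0, 0.001], [-1.0, -0.0, 0.0]]
contact_force: [0.7, -3.9, 0.1]
width: 0.036
```

arm_command(targets=[[0, 3, 0, 0], [0, 3, 0, 0], [0, 3, 0, 0], [0, 3, 0, 0], [0, 3, 0, 0], [0, 3, 0, 0], [0, 3, 0, 0], [0, 3, 0, 0], [0, 3, 0, 0], [0, 3, 0, 0], [0, 3, 0, 0], [0, 3, 0, 0], [0, 3, 0, 0], [0, 3, 0, 0], [0, 3, 0, 0], [0, 3, 0, 0], [0, 3, 0, 0], [0, 2, 0, 0], [0, 2, 0, 0], [0, 1, 0, 0]])

```text
time: 21.72
eef_pos: [0.547, -0.1706, 0.1144]
orientation: [[-0.0, -0.001, -1.0], [0.0, -1.0, 0.001], [-1.0, -0.0, 0.0]]
contact_force: [-1.2, -4.6, 0.6]
width: 0.0355
```

Run:
```python
from h import *
s=r.sense();print(s['time'],s['eef_pos'],s['contact_force'],s['ft_torque'])
shot('wrist','w11');shot('scene','s11');crop('s11','s11z',200,140,360,280,4);shot('top','t11');crop('t11','t11z',240,130,400,230,5)
```

```text
21.7167 [ 0.54703093 -0.17059381  0.11437519] [-1.21597834 -4.60134862  0.56476031] [-0.84523813 -0.0325301   0.03104043]
```

View pics/s11z.png

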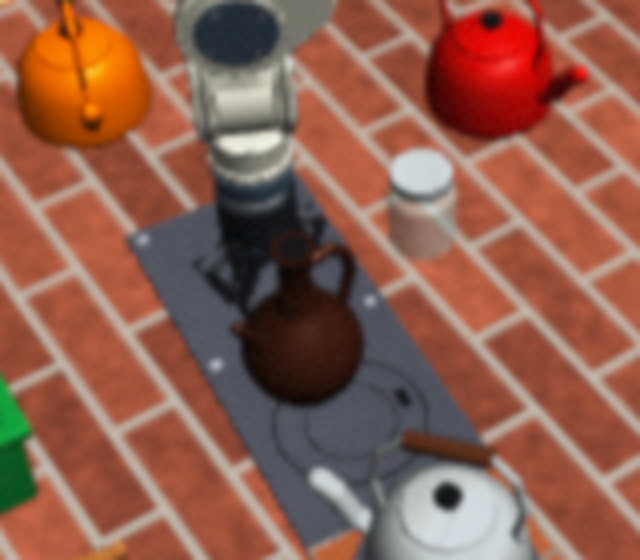

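View pics/t11z.png

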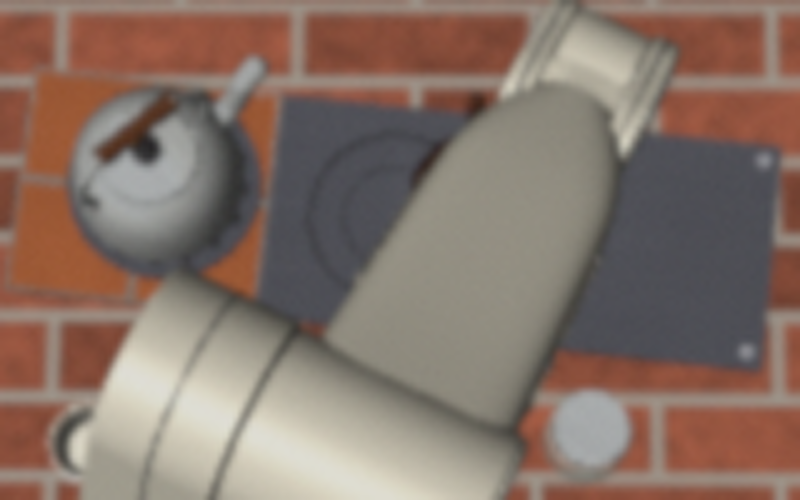

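View pics/w11.png

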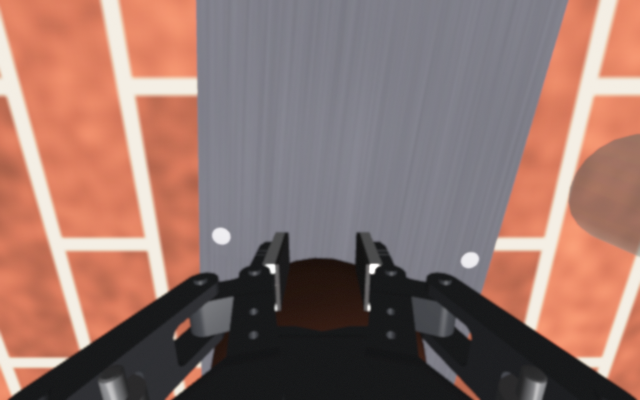

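Still cradled at 4.6 N. I'll push 66 mm more, slowing down at the end.

arm_command(targets=[[0, 1.5, 0, 0], [0, 2, 0, 0], [0, 2.5, 0, 0], [0, 3, 0, 0], [0, 3, 0, 0], [0, 3, 0, 0], [0, 3, 0, 0], [0, 3, 0, 0], [0, 3, 0, 0], [0, 3, 0, 0], [0, 3, 0, 0], [0, 3, 0, 0], [0, 3, 0, 0], [0, 3, 0, 0], [0, 3, 0, 0], [0, 3, 0, 0], [0, 3, 0, 0], [0, 3, 0, 0], [0, 3, 0, 0], [0, 2, 0, 0]])

```text
time: 23.53
eef_pos: [0.547, -0.1145, 0.1144]
orientation: [[-0.0, -0.001, -1.0], [0.0, -1.0, 0.001], [-1.0, -0.0, 0.0]]
contact_force: [-0.3, -3.5, 0.1]
width: 0.0361
```

arm_command(targets=[[0, 2, 0, 0], [0, 2, 0, 0], [0, 2, 0, 0], [0, 2, 0, 0], [0, 1.5, 0, 0], [0, 1, 0, 0]])

```text
time: 24.03
eef_pos: [0.547, -0.1042, 0.1143]
orientation: [[-0.0, -0.001, -1.0], [0.0, -1.0, 0.001], [-1.0, -0.0, 0.0]]
contact_force: [-1.1, -4.3, -0.0]
width: 0.0357
```

Run:
```python
from h import *
s=r.sense();print(s['time'],s['eef_pos'],s['contact_force'],s['ft_torque'])
shot('scene','s12');crop('s12','s12z',240,180,360,290,5)
S,T=cam('scene'),cam('top')
```

```text
24.0333 [ 0.54702708 -0.10419229  0.11434357] [-1.06643178 -4.2925034  -0.01470597] [-0.82287992 -0.00410204 -0.06003417]
```

View pics/s12z.png

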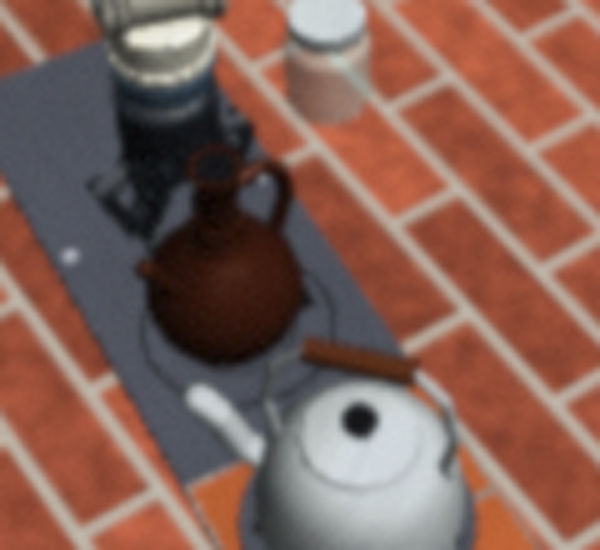

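Run:
```python
from h import *
S=cam('scene')
m0=onz(S,220+133.5/4-.5,150+110.5/4-.5,.193);m1=onz(S,240+216.5/5-.5,180+163.5/5-.5,.193)
print(m0,m1,m1-m0,'lid',onz(S,220+271.5/4-.5,150+380.5/4-.5,.008))
```

```text
[ 0.54471118 -0.25360228  0.193     ] [ 0.54562086 -0.04001263  0.193     ] [0.00090968 0.21358964 0.        ] lid [ 0.54156212 -0.03055917  0.008     ]
```

All estimates agree that about 9 mm remain. I'll push that, then back off gently.

arm_command(targets=[[0, 1, 0, 0], [0, 1.5, 0, 0], [0, 1.5, 0, 0], [0, 1.5, 0, 0], [0, 1.5, 0, 0], [0, 1, 0, 0], [0, 0.5, 0, 0], [0, 0.5, 0, 0], [0, 0, 0, 0], [0, -1, 0, 0], [0, -2, 0, 0], [0, -3, 0, 0], [0, -5, 0, 0], [0, -8, 0, 0], [0, -10, 0, 0], [0, -12, 0, 0], [0, -12, 0, 0], [0, -10, 5, 0], [0, 0, 10, 0]])

```text
time: 25.67
eef_pos: [0.5466, -0.1606, 0.1289]
orientation: [[-0.002, -0.003, -1.0], [0.0, -1.0, 0.003], [-1.0, -0.0, 0.002]]
contact_force: [-0.3, -1.0, 0.5]
width: 0.0366
```

arm_command(targets=[[0, 0, 15, 0], [0, 0, 25, 0], [0, 0, 25, 0], [0, 0, 25, 0], [0, 0, 25, 0], [0, 0, 25, 0], [0, 0, 25, 0], [0, 0, 25, 0], [0, -20, 25, 0], [0, -25, 10, 0], [0, -30, 0, 0], [0, -30, 0, 0], [0, -30, 0, 0], [0, -30, 0, 0], [0, -30, 0, 0], [0, -20, 0, 0], [0, 0, 0, 0]])

```text
time: 27.08
eef_pos: [0.5463, -0.3771, 0.354]
orientation: [[-0.001, -0.004, -1.0], [-0.0, -1.0, 0.004], [-1.0, 0.0, 0.001]]
contact_force: [-0.3, -0.2, -0.5]
width: 0.0358
```

Run:
```python
from h import *
s=r.sense();print(s['time'],s['eef_pos'],s['contact_force'])
shot('scene','s13');crop('s13','s13z',240,180,360,290,5);shot('top','t13');crop('t13','t13z',240,130,400,230,5)
```

```text
27.0833 [ 0.54626344 -0.37705503  0.35399572] [-0.25418483 -0.218734   -0.49073831]
```

View pics/s13z.png

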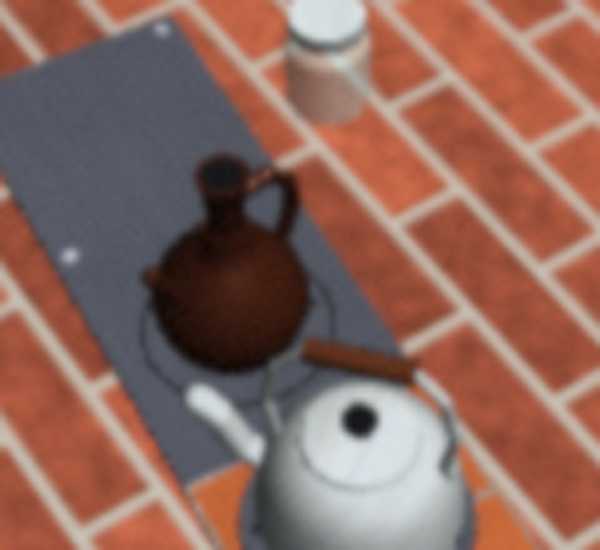

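View pics/t13z.png

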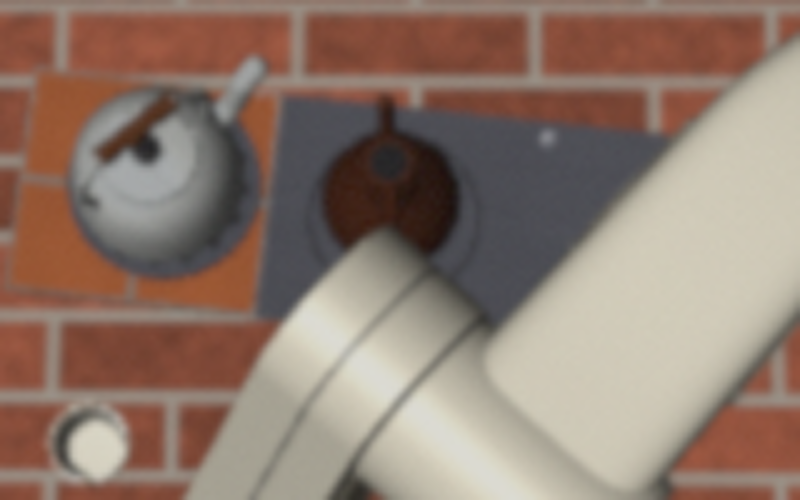

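Run:
```python
from h import *
T=cam('top');S=cam('scene')
t=lambda x,y:(240+(x+.5)/5-.5,130+(y+.5)/5-.5)
s=lambda x,y:(240+(x+.5)/5-.5,180+(y+.5)/5-.5)
print('mouth T',onz(T,*t(390,161),.193),'S',onz(S,*s(221,175),.193),'tri',tri(T,t(390,161),S,s(221,175)))
print('belly T',onz(T,*t(392,198),.051),'lid T',onz(T,*t(393,216),.008))
print('knob T',onz(T,*t(146,149),.152),'S',onz(S,*s(359,420),.152),tri(T,t(146,149),S,s(359,420))[0])
print('cup',onz(T,*t(90,443),.052))
print(r.sense()['time'])
```

```text
mouth T [ 0.55129432 -0.02666064  0.193     ] S [ 0.54870274 -0.02859336  0.193     ] tri (array([ 0.55028294, -0.02651244,  0.196185  ]), [np.float64(0.07919938500908252), np.float64(0.10630524558726633)])
belly T [ 0.55304461 -0.02618455  0.051     ] lid T [ 0.54665046 -0.02647645  0.008     ]
knob T [0.57053715 0.17285389 0.152     ] S [0.57109553 0.1733983  0.152     ] [0.57075679 0.17294568 0.15115554]
cup [0.34118898 0.22643732 0.052     ]
27.1833
```

The jebena is about 5 mm from the lid centre, and the kettle about 2 mm from the trivet centre with its knob height right at 0.151 m. The arm is clear, so I'm handing in.

```bash
python3 -c "
from h import *
print(r.hand_in())"
```

```text
the job is handed in; nothing more can be done
None
```

I moved the kettle onto the trivet and slid the jebena onto the firebox lid, then handed the job in at about 27 s. The hand-in reports no verdict.

- **Kettle:** I lifted it level by its bail (about 0.6 kg), set it down slowly on the trivet and let go. Its final position is about 2 mm from the trivet's centre. The knob measured 0.151 m high against 0.152 m expected, so it is seated.
- **Jebena:** I pushed it about 223 mm with two slightly opened fingers at belly level. The wrist force read about 4 to 5 N and the speed was at most about 36 mm/s. It stands upright on the lid, about 4 to 7 mm from the centre, against the 33 mm limit.
- **Other things:** The cup measured where it was at the start. I judged the sugar jar by eye only, in the last pictures, and it looks unmoved. The arm ended clear of everything, with no contact force.
- **Disagreements:** The cameras differed by up to about 5 mm on the lid, grip and trivet positions, and most fixed-camera heights read about 4 mm high. The scene camera's outline of the jebena's belly was also about 1 cm off, so I did not use it. The rest was well within the tolerances.

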